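# Clamp an oyster shell in the drilling fixture with one finger

## Robot

A 7-joint arm with a two-finger parallel gripper is mounted at the origin on a cart in front of the work surface, level with it; the furniture and walls round the work are solid. World frame = base frame: x ahead of the robot, y to its left, z up, the work surface at z = 0. Lengths are in m, angles in rad, forces in N, time in s.
With the tool pointing down it reaches from about 0.4 to 0.9 m from the base axis. Payload 5.6 kg.
Tool frame: the origin (TCP) lies at the very end of the fingers, on their centre line; the grasp point (between the pads) lies 19 mm behind it; z points along the fingers, x is the direction in which the jaws open and shut, and the axes are right-handed (so a half turn about z gives the same grasp; the last joint's range is limited). The gripper opens to 92 mm and grips with 3 to 60 N. Pads are 20 mm wide; open, the fingers measure 128 mm over their backs; the gripper's body (75 mm by 189 mm) begins 69 mm behind the grasp point.
Start: joints at [-1.387, 0.468, -0.012, 1.603, 0.006, 1.071, -0.056], TCP at [0.146, 0.633, 0.215] pointing down, gripper open.
Joint ranges: [-2.53, 2.53], [-0.31, 2.02], [-1.57, 1.55], [0.28, 2.44], [-1.29, 4.43], [0.15, 1.84], [-2.92, 2.92]. Speed limits (rad/s): [2.57, 2.57, 3.14, 3.14, 3.14, 3.14, 3.14].

## Interface

Orientations are given as a unit quaternion [w, x, y, z].
In Python, from station import r gives the robot as it stands.
- The arm moves only by the shell command python3 -m crank 'ROWS'. ROWS is JSON, a list that holds one entry, the list of rows, each a list of 7 numbers: the opening, from -1 (shut) to 1 (fully open), then the shift along the tool's x, y, z in cm, then the turn, a rotation vector about the tool's x, y, z in degrees. A call has exactly 5 rows; each row is the pose to reach, as a shift and turn from the pose commanded when the call began, along the tool's axes at that moment; what a row does not reach only later rows make up. A row lasts 1/12 s, in which the tool goes at most 41.7 mm and 7.16 degrees, less where a joint would pass 70% of its speed; a pose out of reach is approached as far as the arm can. A call with a gripper value outside its range is refused whole. The fingers move at their own pace and stop on an object; the grip force is fixed at half the most. Time passes only in rows, so rows that repeat a pose let the fingers close, or fill a call up. It gives the time, the measured TCP pose, the force and the opening at its end, in the units of the state.
- r.read_state(): the state, without advancing time (a new reading comes with each control period).
- r.get_image(name): name is "scene" or "top" or "wrist"; returns a dict with "img" (480x640x3 uint8, blue, green, red), "fx", "fy", "cx", "cy" (pixels), "D" ([k1, k2, p1, p2, k3] as OpenCV has them; the pictures are not rectified), "cam_to_world" (4x4, takes a point from camera to world coordinates); the wrist camera has in their place "T_tool_cam" (4x4, takes a point from camera to tool coordinates, whose origin is the TCP and whose axes are the tool frame's). Camera axes: x right, y up, looking along -z (the intrinsics and any distortion apply to the point x, -y, -z); pixel columns grow to the right and rows downward; lengths in m; the calibration is good to about 2 mm. A picture is of the moment at which its call begins: read the wrist's pose just before it. There is no depth.
- r.job_done(): hands the job in, once; it reports no verdict.
The state is a dict: "t": time; "joint_positions": joint angles; "joint_vel": joint speeds; "effort": joint torques, N m; "tcp_pos": TCP position; "tcp_rot": TCP orientation; "wrist_force": force on the tool from outside, world axes, zero at the start; "ft_torque": the same for the moment, N m; "width": finger opening in m.
Only numpy, scipy, OpenCV 4.12 (cv2) and the standard library are available. Lean on these libraries where they do the work, as an engineer would, in place of code of your own. Each camera call takes 0.05 s, during which the arm holds its last target. There are 200 camera calls.

## Task

The dark oyster shell lies ready on the cork bed of the grey drilling fixture and has to be clamped for drilling. With a fingertip, first push the hold-down arm round over the shell until it rests against its stop pin, leaving the red-balled lever open meanwhile; then push that lever clockwise (seen from above) as far as it goes, so that the rubber foot holds the shell down. Do not touch, shift or lift the shell itself, leave the other things on the table where they are, and finish with the hand clear.

Things in the scene. Friction and masses are not known exactly. Their poses are not given: they have to be found in the camera images.
- fixture: shell-drilling fixture fixed to the table; grey base 160 (x) x 240 (y) x 12 mm. Origin under the base's centre, z up; position and yaw vary. Cork bed 112x132 mm, top at 18 mm, centred at y = -30 mm; post at y = +85 mm; stop pin 10 mm thick, 72 mm high at x = -14, y = +48 mm; drill-guide bracket with brass bush at x -15 to 15, y -113 to -73 mm, top 53 mm high
- hold_arm (a joint): angle (rad) of the dark steel hold-down arm about the post: 0 = home, against the stop pin, the foot over the shell's middle (arm along the fixture's -y); positive = swung open, counter-clockwise from above, at most 1.3 (nearly along the fixture's +x). Starts open; stays where it is left; friction 0.20 N m
- pivot (a point): the post's upright axis, about which the arm turns, at the half height of the arm (67 mm above the table); the pivot's bolt head reaches 83 mm
- bar_middle (a point): point on the centre line of the arm's bar, 62 mm from the post's axis, 67 mm above the table; x axis outward along the arm, z up. The bar is 18 mm wide, 14 mm high (60 to 74 mm above the table) and runs from the post to a round boss, 32 mm across, 115 mm from the post's axis
- clamp_lever (a joint): angle (rad) of the steel lever on top of the arm's boss, about the boss's upright axis: 0 = open, 50 degrees counter-clockwise (from above) of the arm's outward direction; grows clockwise; 2.0 = end stop. Starts within 0.25 of open; stays where left; friction 0.08 N m. Its cam lowers the foot 4.5 mm per rad; the foot meets the shell at about 1.4 rad, sprung from there on (a few N)
- lever_hub (a point): the lever's turning axis at the height of the shank's root (88 mm above the table); it travels with the arm, 115 mm from the post's axis. x axis outward along the lever. The hub is 26 mm across and reaches about 99 mm above the table
- lever_ball (a point): centre of the red ball, 22 mm across, at the lever's outer end, 62 mm from the lever's axis, 96 mm above the table. The shank between hub and ball is a round bar 10 mm thick rising from 88 to 96 mm above the table; x axis outward along the lever
- foot: rubber foot, 24 mm across, below the arm's boss; its pressing face is 19 mm under its origin, and 41 mm above the table when the lever is open. It slides up and down only
- shell: dark rough half shell of an oyster, 98x120x17 mm, 55 g, lying loose, hollow side down, on the cork bed (18 mm above the table), its top about 35 mm above the table; origin under its centre
- dish: thick clear glass dish, 90 mm across, 62 mm high; origin under its centre; bystander, left of the fixture
- shell_next: loose half shell, 91x96x15 mm; origin under its centre; bystander, right of the fixture
- shell_open: loose half shell, 93x107x16 mm; origin under its centre; bystander, front right
- block: flat dark wooden block, 58x92x13 mm; origin under its centre; bystander, front right
- brush: wooden scrubbing brush with bristles up, 66x138x51 mm; origin under its centre; bystander, at the right-hand end, beside the fixed upright partition, which fills x 0.41 to 0.91, y -0.63 to -0.54 m in the world from the floor to 0.6 m above the table; a hand that starts beyond it comes round its near end
- probe: thin black-handled steel probe, 8x156x8 mm, lying along the front edge of the table; origin under its centre; bystander
- pearls: shallow clear dish with white beads, 60 mm across, 14 mm high; origin under its centre; bystander, behind the fixture

How it is judged:
On the way, in this order (a step that is already met when the one before it is completed fails the run):
1. the arm is home against its stop, the lever still open (value of joint hold_arm below 0.05 rad and value of joint clamp_lever below 0.6 rad), for 0.1 s.
2. the lever is turned to its end and the foot presses on the shell (value of joint clamp_lever above 1.85 rad and contact force between foot and shell above 3 N), for 0.2 s.
At the end, for the whole second after the job is handed in: the arm is within 0.05 rad of its stop, the lever has turned past 1.85 of its 2.0 rad, the rubber foot presses on the shell with more than 3 N, and the shell lies at rest within 8 mm of where it was (all of step 2 and value of joint hold_arm below 0.05 rad and distance of shell from where it was at the start of the episode below 0.008 m and linear speed of shell below 0.01 m/s); the robot touches nothing.
It fails at once if the fingers or the arm of the robot touch the shell (contact force between any of the fingers, the arm and shell above 0.5 N).
It fails at once if the shell is shifted by more than 12 mm or lifted (distance of shell from where it was at the start of the episode above 0.012 m).
It fails at once if one of the other loose things is moved by more than 15 mm (distance of any of dish, shell_next, shell_open, block, brush, probe, pearls from where it was at the start of the episode above 0.015 m).
It also fails if it takes over 61 s, if anything falls off the work surface, if the arm or the gripper's body presses on something with over 40 N, if the wrist force passes 120 N, or if a joint passes its speed limit or range.

## Working session

There is one attempt and no reset: what is moved stays moved. The work goes in short steps, Python scripts to look and compute and a shell command to move; the robot and the scene stay as the last step left them, time stands still between calls to the robot, and variables do not carry over. Pictures are saved under pics/ and viewed, about 8 in all and at most 12, crops included, and the job is handed in when it is done.

```bash
mkdir -p pics; ls; cat > h.py <<'E'
import numpy as np, cv2
from station import r
from scipy.spatial.transform import Rotation as R
def snap(n,f):
    s=r.read_state(); d=r.get_image(n); cv2.imwrite('pics/'+f,d['img'])
    q=s['tcp_rot']
    T=np.eye(4);T[:3,:3]=R.from_quat([q[1],q[2],q[3],q[0]]).as_matrix();T[:3,3]=s['tcp_pos']
    C=d['cam_to_world'] if 'cam_to_world' in d else T@np.array(d['T_tool_cam'])
    K=np.array([[d['fx'],0,d['cx']],[0,d['fy'],d['cy']],[0,0,1.]])
    np.savez('pics/'+f+'.npz',C=np.array(C),K=K,D=np.array(d['D'],float)); return d
def px(f,u,v,z):
    a=np.load('pics/'+f+'.npz');p=cv2.undistortPoints(np.array([[[u,v]]],float),a['K'],a['D'])[0,0]
    dr=a['C'][:3,:3]@np.array([p[0],-p[1],-1]);o=a['C'][:3,3];return o+dr*(z-o[2])/dr[2]
def proj(f,P):
    a=np.load('pics/'+f+'.npz');X=(np.asarray(P,float).reshape(-1,3)-a['C'][:3,3])@a['C'][:3,:3]
    return cv2.projectPoints(X*[1,-1,-1],np.zeros(3),np.zeros(3),a['K'],a['D'])[0][:,0]
def tool(P):
    "world point -> shift in tool axes cm"
    s=r.read_state();q=s['tcp_rot'];return R.from_quat([q[1],q[2],q[3],q[0]]).as_matrix().T@(np.array(P)-s['tcp_pos'])*100
E
python3 - <<'E'
from h import *
snap('top','top1.png');snap('scene','sc1.png');print(r.read_state())
for f in('top1','sc1'):print(np.load(f'pics/{f}.png.npz')['C'])
E
```

```text
pics
{'t': 0.1, 'joint_positions': array([-1.38700112,  0.46831264, -0.01159348,  1.60349874,  0.00599251,
        1.0714201 , -0.05632542]), 'joint_vel': array([ 1.89970215e-04, -2.42407056e-03,  8.67066671e-04, -3.11582521e-03,
        5.90810940e-05,  9.83871158e-04, -7.68236941e-04]), 'effort': array([ 1.36827224e-03, -5.21641803e+01, -1.23302825e-02, -2.44363761e+01,
       -5.67800633e-02,  1.41392116e-02,  6.57734586e-05]), 'tcp_pos': array([0.14610901, 0.63283398, 0.21373391]), 'tcp_rot': array([ 5.42511246e-04,  7.82609268e-01,  6.22512723e-01, -5.90958980e-04]), 'wrist_force': array([-0.67250872, -0.32541932, -0.78203456]), 'ft_torque': array([-0.04912002, -0.00838463,  0.05066928]), 'width': 0.09185428239400327}
[[ 0.01009891  0.98532566 -0.17038589  0.33254905]
 [-0.99971127  0.00623352 -0.02320583 -0.13203313]
 [-0.02180319  0.17057105  0.98510413  1.23293248]
 [ 0.          0.          0.          1.        ]]
[[-0.82793865  0.42592742 -0.36483342  0.18535189]
 [-0.56076848 -0.63744595  0.52839509  0.41228204]
 [-0.00750363  0.6420658   0.76661281  0.86073237]
 [ 0.          0.          0.          1.        ]]
```

View pics/top1.png

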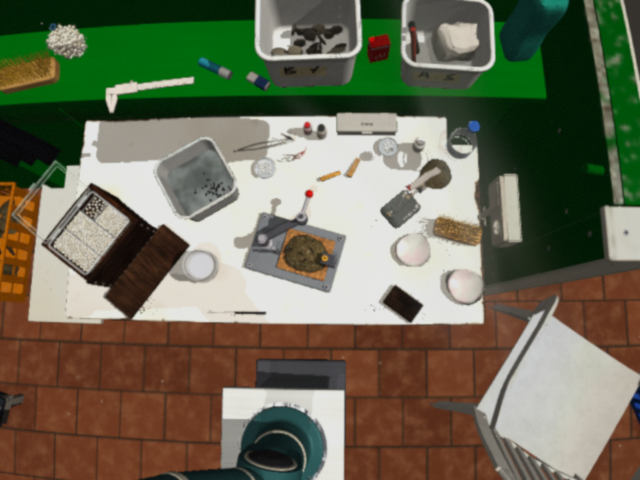

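View pics/sc1.png

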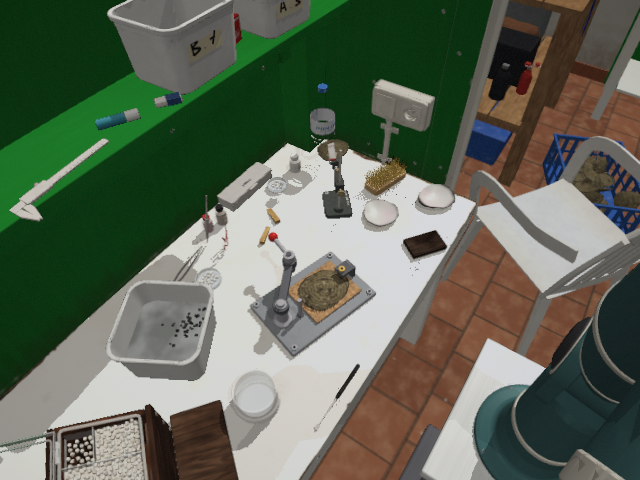

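The top view shows the fixture around (297,252). The pivot is near (263,238), the boss near (301,217) and the red ball near (309,194). I'll enlarge that area.

```bash
python3 - <<'E'
from h import *
a=cv2.imread('pics/top1.png')[180:305,225:365]
cv2.imwrite('pics/c1.png',cv2.resize(a,None,fx=5,fy=4.8*5/4.8,interpolation=cv2.INTER_CUBIC)[:600])
E
```

```text
(no output)
```

View pics/c1.png

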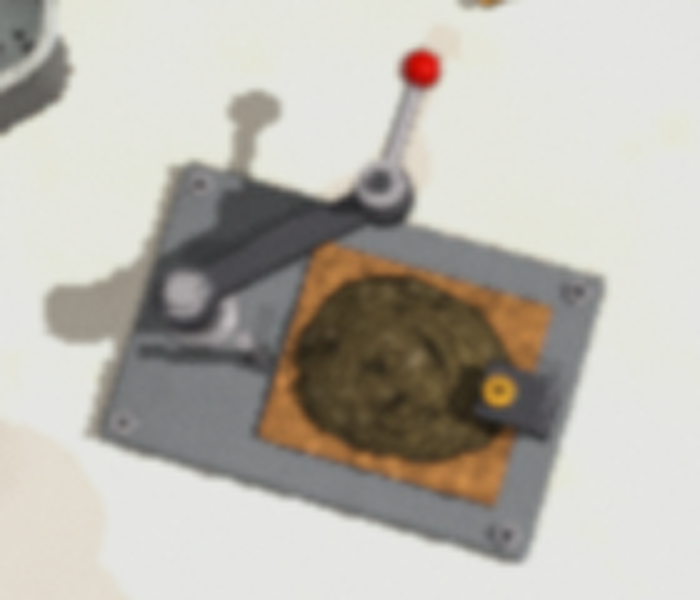

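```bash
python3 - <<'E'
from h import *
g=lambda u,v,z:px('top1.png',225+u/5,180+v/5,z)
c=[g(*p,.012) for p in[(190,163),(603,280),(523,560),(97,437)]]
print(np.round(c,4)); print('centre',np.mean(c,0))
piv=g(187,290,.083);hub=g(380,183,.099);ball=g(422,68,.096);bush=g(499,390,.053)
d=lambda a:np.degrees(np.arctan2(a[1],a[0]))
print(piv,hub,ball,bush)
print('arm',d(hub-piv),np.linalg.norm((hub-piv)[:2]),'lev',d(ball-hub),np.linalg.norm((ball-hub)[:2]))
e1=c[1]-c[0];e2=c[2]-c[3];print('-y dir',d(e1),d(e2),d(bush-piv),'+x',d(c[0]-c[3]),d(c[1]-c[2]))
E
```

```text
[[ 0.6166  0.0632  0.012 ]
 [ 0.5532 -0.1618  0.012 ]
 [ 0.4029 -0.1201  0.012 ]
 [ 0.4661  0.1085  0.012 ]]
centre [ 0.5097199  -0.02756163  0.012     ]
[0.53389276 0.05115491 0.083     ] [ 0.58642693 -0.04736586  0.099     ] [ 0.64724794 -0.06742805  0.096     ] [ 0.4878284  -0.10739102  0.053     ]
arm -61.932150582102004 0.11165205169224943 lev -18.255455526308054 0.06404441618009803
-y dir -105.74938782852988 -105.45763176861533 -106.2008360790129 +x -16.74041760354402 -15.5346590418827
```

```bash
cat >> h.py <<'E'
def rows(W):
    "W: list of (x,y,z,yaw of tool x in deg) -> rows relative to present pose"
    s=r.read_state();q=s['tcp_rot'];A=R.from_quat([q[1],q[2],q[3],q[0]])
    for x,y,z,w in W:
        c,n=np.cos(np.radians(w)),np.sin(np.radians(w))
        B=R.from_matrix(np.array([[c,n,0],[n,-c,0],[0,0,-1]]))
        print([-1]+list(np.round(A.inv().apply(np.array([x,y,z])-s['tcp_pos'])*100,2))+list(np.round((A.inv()*B).as_rotvec(degrees=True),1)))
E
python3 - <<'E'
from h import *
rows([(.605,.017,.25,28)])
E
```

```text
[-1, np.float64(-49.69), np.float64(58.57), np.float64(-3.54), np.float64(0.0), np.float64(0.1), np.float64(49.0)]
```

```bash
python3 -m crank '[[[-1,-49.7,58.6,-3.5,0,0,49],[-1,-49.7,58.6,-3.5,0,0,49],[-1,-49.7,58.6,-3.5,0,0,49],[-1,-49.7,58.6,-3.5,0,0,49],[-1,-49.7,58.6,-3.5,0,0,49]]]'; python3 - <<'E'
from h import *
rows([(.605,.017,.25,28)])
E
```

```text
t: 0.52
tcp_pos: [0.2713, 0.4645, 0.2238]
tcp_rot: [0.0, 0.937, 0.349, -0.0]
wrist_force: [0.4, 0.4, 0.4]
width: 0.061
[-1, np.float64(-4.03), np.float64(55.68), np.float64(-2.61), np.float64(0.0), np.float64(0.0), np.float64(12.9)]
```

```bash
python3 -m crank '[[[-1,-4,55.7,-2.6,0,0,13],[-1,-4,55.7,-2.6,0,0,13],[-1,-4,55.7,-2.6,0,0,13],[-1,-4,55.7,-2.6,0,0,13],[-1,-4,55.7,-2.6,0,0,13]]]'; python3 - <<'E'
from h import *
rows([(.605,.017,.25,28)])
E
```

```text
t: 0.93
tcp_pos: [0.3967, 0.2986, 0.2338]
tcp_rot: [-0.0, 0.97, 0.244, -0.0]
wrist_force: [0.2, 1.2, 0.2]
width: 0.0272
[-1, np.float64(5.05), np.float64(34.66), np.float64(-1.63), np.float64(-0.0), np.float64(0.0), np.float64(0.2)]
```

```bash
python3 -m crank '[[[-1,5,34.7,-1.6,0,0,0],[-1,5,34.7,-1.6,0,0,0],[-1,5,34.7,-1.6,0,0,0],[-1,5,34.7,-1.6,0,0,0],[-1,5,34.7,-1.6,0,0,0]]]'; python3 - <<'E'
from h import *
rows([(.605,.017,.25,28)])
E
```

```text
t: 1.35
tcp_pos: [0.5202, 0.1311, 0.2433]
tcp_rot: [-0.0, 0.97, 0.244, -0.0]
wrist_force: [1.2, 1.3, -0.1]
width: 0.0005
[-1, np.float64(2.08), np.float64(14.07), np.float64(-0.67), np.float64(-0.0), np.float64(0.0), np.float64(0.2)]
```

```bash
python3 -m crank '[[[-1,2.1,14.1,0,0,0,0],[-1,2.1,14.1,0,0,0,0],[-1,2.1,14.1,0,0,0,0],[-1,2.1,14.1,0,0,0,0],[-1,2.1,14.1,0,0,0,0]]]'; python3 - <<'E'
from h import *
d=snap('wrist','w1.png')
print(d['T_tool_cam']);print(r.read_state()['tcp_pos'])
P=[(.5333,.0527,.083),(.5864,-.0474,.099),(.6472,-.0674,.096),(.5638,-.0047,.074)];print(proj('w1.png',P))
E
```

```text
t: 1.77
tcp_pos: [0.6062, 0.0128, 0.2429]
tcp_rot: [0.002, 0.971, 0.24, -0.0]
wrist_force: [-1.0, -0.1, 0.9]
width: 0.0005
[[ 9.99999484e-01  7.66065718e-04 -6.67011286e-04  1.05918459e-03]
 [ 5.49787969e-04 -9.60368600e-01 -2.78732579e-01 -7.98438905e-02]
 [-8.54104168e-04  2.78732068e-01 -9.60368525e-01 -1.69502727e-01]
 [ 0.00000000e+00  0.00000000e+00  0.00000000e+00  1.00000000e+00]]
[0.60498697 0.01593399 0.24261544]
[[261.86023169 139.00950837]
 [265.02752814 278.13014175]
 [318.01738898 325.45639599]
 [266.51540672 215.4882419 ]]
```

View pics/w1.png

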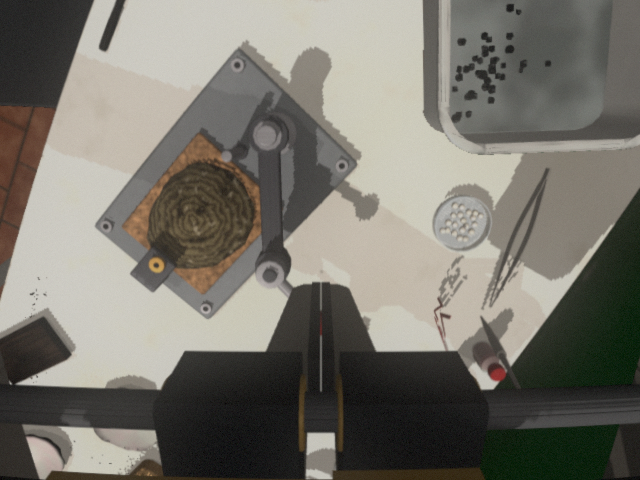

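The wrist view shows the pivot bolt at (270,132), the hub at (273,271) and the bush at (156,265). Base corner screws are at (238,65), (343,166), (207,308) and (107,226). The ball is hidden behind the fingers.

```bash
python3 - <<'E'
from h import *
g=lambda u,v,z:px('w1.png',u,v,z)
piv=g(270,132,.083);hub=g(273,271,.099);bush=g(156,265,.053)
sc=np.array([g(*p,.013) for p in[(238,65),(343,166),(207,308),(107,226)]])
d=lambda a:np.degrees(np.arctan2(a[1],a[0]))
print(piv,hub,bush,sc.mean(0));print(d(hub-piv),np.linalg.norm((hub-piv)[:2]),d(bush-piv),d(sc[3]-sc[0]),d(sc[2]-sc[1]))
E
```

```text
[0.53671622 0.06065884 0.083     ] [ 0.58956856 -0.03848928  0.099     ] [ 0.48937454 -0.10415373  0.053     ] [ 0.51275194 -0.02457973  0.013     ]
-61.93950946516613 0.11235532731041718 -106.02647712736356 -105.76714259931116 -105.97396650792454
```

```bash
cat >> h.py <<'E'
def pol(c,rad,th,d,z):
    t=np.radians(th);u=np.array([np.cos(t),np.sin(t)]);n=np.array([-u[1],u[0]])
    p=np.array(c)+rad*u+d*n;return (p[0],p[1],z,th+90)
PIV=(.535,.056)
E
python3 - <<'E'
from h import *
rows([pol(PIV,.065,-62,.05,.058)])
E
```

```text
[-1, np.float64(0.73), np.float64(-0.34), np.float64(18.46), np.float64(0.0), np.float64(0.1), np.float64(-0.1)]
```

```bash
python3 -m crank '[[[-1,0.7,-0.3,4,0,0,0],[-1,0.7,-0.3,8,0,0,0],[-1,0.7,-0.3,12,0,0,0],[-1,0.7,-0.3,15.5,0,0,0],[-1,0.7,-0.3,18.4,0,0,0]]]';  python3 -m crank '[[[-1,0,0,0,0,0,0],[-1,0,0,0,0,0,0],[-1,0,0,0,0,0,0],[-1,0,0,0,0,0,0],[-1,0,0,0,0,0,0]]]'; python3 - <<'E'
from h import *
print(r.read_state()['wrist_force'])
rows([pol(PIV,.065,-62,d,.058) for d in(.042,.034,.027)]+[pol(PIV,.065,t,.025,.058) for t in(-66,-70)])
snap('scene','sc2.png')
a=cv2.imread('pics/sc2.png')[190:370,220:420];cv2.imwrite('pics/sc2c.png',cv2.resize(a,None,fx=3,fy=3))
E
```

```text
t: 2.23
tcp_pos: [0.6072, 0.027, 0.0564]
tcp_rot: [-0.001, 0.97, 0.245, -0.001]
wrist_force: [0.2, -1.2, -0.3]
width: 0.0003
t: 2.65
tcp_pos: [0.6109, 0.025, 0.0616]
tcp_rot: [0.0, 0.97, 0.244, 0.002]
wrist_force: [0.3, -0.9, 1.0]
width: 0.0005
[ 0.26721663 -0.8703619   0.98834118]
[-1, np.float64(-1.05), np.float64(0.2), np.float64(0.36), np.float64(0.1), np.float64(-0.2), np.float64(0.2)]
[-1, np.float64(-1.85), np.float64(0.19), np.float64(0.35), np.float64(0.1), np.float64(-0.2), np.float64(0.2)]
[-1, np.float64(-2.55), np.float64(0.19), np.float64(0.35), np.float64(0.1), np.float64(-0.2), np.float64(0.2)]
[-1, np.float64(-3.21), np.float64(0.35), np.float64(0.35), np.float64(0.0), np.float64(-0.2), np.float64(4.2)]
[-1, np.float64(-3.68), np.float64(0.47), np.float64(0.35), np.float64(0.0), np.float64(-0.2), np.float64(8.2)]
```

View pics/sc2c.png

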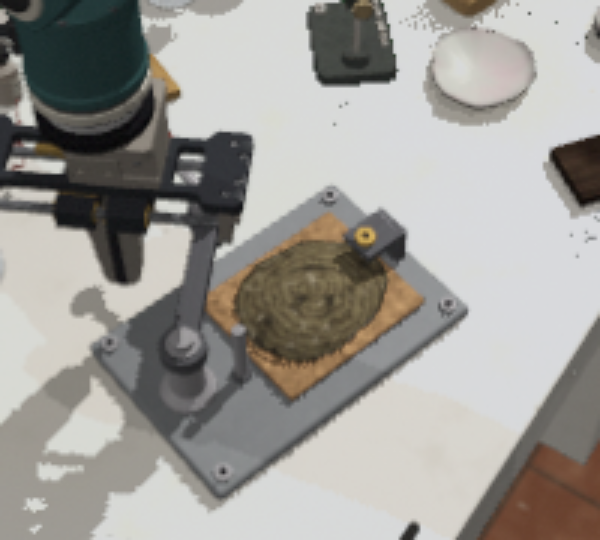

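The finger is standing on the open side of the arm bar, clear of the lever. Next I sweep the arm.

```bash
python3 -m crank '[[[-1,-0.9,0.2,0.35,0,0,0],[-1,-1.7,0.2,0.35,0,0,0],[-1,-2.5,0.2,0.35,0,0,0],[-1,-3.2,0.35,0.35,0,0,4],[-1,-3.7,0.5,0.35,0,0,8]]]'; python3 - <<'E'
from h import *
print(r.read_state()['wrist_force'])
rows([pol(PIV,.065,t,.025,.058) for t in(-75,-79,-83,-87,-91)])
E
```

```text
t: 3.12
tcp_pos: [0.5789, 0.0026, 0.0561]
tcp_rot: [-0.0, 0.985, 0.173, 0.001]
wrist_force: [2.7, 2.4, -1.9]
width: 0.0005
[ 2.7089765   2.43664096 -1.92941267]
[-1, np.float64(-0.37), np.float64(0.18), np.float64(-0.19), np.float64(-0.0), np.float64(-0.1), np.float64(5.0)]
[-1, np.float64(-0.84), np.float64(0.3), np.float64(-0.19), np.float64(-0.0), np.float64(-0.1), np.float64(9.0)]
[-1, np.float64(-1.32), np.float64(0.38), np.float64(-0.19), np.float64(-0.1), np.float64(-0.1), np.float64(13.0)]
[-1, np.float64(-1.8), np.float64(0.43), np.float64(-0.19), np.float64(-0.1), np.float64(-0.1), np.float64(17.0)]
[-1, np.float64(-2.29), np.float64(0.45), np.float64(-0.19), np.float64(-0.1), np.float64(-0.1), np.float64(21.0)]
```

```bash
python3 -m crank '[[[-1,-0.4,0.2,0,0,0,5],[-1,-0.9,0.3,0,0,0,9],[-1,-1.3,0.4,0,0,0,13],[-1,-1.8,0.43,0,0,0,17],[-1,-2.3,0.45,0,0,0,21]]]'; python3 - <<'E'
from h import *
print(r.read_state()['wrist_force'])
rows([pol(PIV,.065,t,.025,.058) for t in(-94,-97,-100,-102,-104)])
E
```

```text
t: 3.53
tcp_pos: [0.5597, -0.0096, 0.0562]
tcp_rot: [-0.0, 1.0, -0.009, 0.001]
wrist_force: [3.6, 0.4, -1.5]
width: 0.0006
[ 3.56016179  0.35444892 -1.52050054]
[-1, np.float64(-0.43), np.float64(0.11), np.float64(-0.18), np.float64(-0.0), np.float64(-0.2), np.float64(3.0)]
[-1, np.float64(-0.78), np.float64(0.21), np.float64(-0.18), np.float64(-0.0), np.float64(-0.2), np.float64(6.0)]
[-1, np.float64(-1.13), np.float64(0.3), np.float64(-0.18), np.float64(-0.0), np.float64(-0.2), np.float64(9.0)]
[-1, np.float64(-1.37), np.float64(0.34), np.float64(-0.18), np.float64(-0.0), np.float64(-0.2), np.float64(11.0)]
[-1, np.float64(-1.61), np.float64(0.38), np.float64(-0.18), np.float64(-0.0), np.float64(-0.2), np.float64(13.0)]
```

```bash
python3 -m crank '[[[-1,-0.4,0.1,0,0,0,3],[-1,-0.8,0.2,0,0,0,6],[-1,-1.1,0.3,0,0,0,9],[-1,-1.4,0.35,0,0,0,11],[-1,-1.6,0.4,0,0,0,13]]]'; python3 - <<'E'
from h import *
print(r.read_state()['wrist_force'])
rows([pol(PIV,.065,-106,d,.058) for d in(.026,.023,.020,.017)])
E
```

```text
t: 3.95
tcp_pos: [0.5434, -0.0135, 0.0562]
tcp_rot: [-0.0, 0.993, -0.121, 0.001]
wrist_force: [2.6, 1.2, -1.4]
width: 0.0002
[ 2.62105812  1.21096736 -1.42578611]
[-1, np.float64(-0.13), np.float64(0.05), np.float64(-0.18), np.float64(-0.1), np.float64(-0.1), np.float64(2.1)]
[-1, np.float64(-0.43), np.float64(0.04), np.float64(-0.18), np.float64(-0.1), np.float64(-0.1), np.float64(2.1)]
[-1, np.float64(-0.73), np.float64(0.03), np.float64(-0.18), np.float64(-0.1), np.float64(-0.1), np.float64(2.1)]
[-1, np.float64(-1.03), np.float64(0.02), np.float64(-0.18), np.float64(-0.1), np.float64(-0.1), np.float64(2.1)]
```

Now I close in on the stop slowly, watching the force.

```bash
python3 -m crank '[[[-1,-0.1,0,0,0,0,1],[-1,-0.2,0,0,0,0,2],[-1,-0.3,0,0,0,0,2],[-1,-0.4,0,0,0,0,2],[-1,-0.5,0,0,0,0,2]]]'; python3 -m crank '[[[-1,-0.1,0,0,0,0,0],[-1,-0.2,0,0,0,0,0],[-1,-0.3,0,0,0,0,0],[-1,-0.3,0,0,0,0,0],[-1,-0.3,0,0,0,0,0]]]'
```

```text
t: 4.37
tcp_pos: [0.5392, -0.0133, 0.0562]
tcp_rot: [0.001, 0.99, -0.138, 0.001]
wrist_force: [5.9, -3.9, -2.5]
width: 0.0002
t: 4.78
tcp_pos: [0.5391, -0.0133, 0.0564]
tcp_rot: [0.001, 0.99, -0.138, 0.004]
wrist_force: [11.4, -5.3, -7.1]
width: 0.0003
```

The TCP has stopped while the force rises from 7 to 12 N, so the arm is at its stop. I'll back off, lift and look.

```bash
python3 -m crank '[[[-1,0.5,0,0,0,0,0],[-1,1.5,0,0,0,0,0],[-1,3.5,0,0,0,0,0],[-1,6,0,-1,0,0,0],[-1,8,0,-4,0,0,0]]]'; python3 -m crank '[[[-1,1,0,-4,0,0,0],[-1,2,0,-8,0,0,0],[-1,2,0,-10,0,0,0],[-1,2,0,-10,0,0,0],[-1,2,0,-10,0,0,0]]]'; python3 - <<'E'
from h import *
snap('top','top2.png')
a=cv2.imread('pics/top2.png')[180:300,225:365];cv2.imwrite('pics/c2.png',cv2.resize(a,None,fx=5,fy=5,interpolation=cv2.INTER_CUBIC))
E
```

```text
t: 5.2
tcp_pos: [0.6099, -0.0324, 0.0924]
tcp_rot: [0.0, 0.991, -0.137, -0.005]
wrist_force: [-0.2, 1.1, 0.3]
width: 0.0004
t: 5.62
tcp_pos: [0.6315, -0.0381, 0.1962]
tcp_rot: [-0.001, 0.991, -0.137, -0.0]
wrist_force: [0.0, 0.4, -0.2]
width: 0.0003
```

View pics/c2.png

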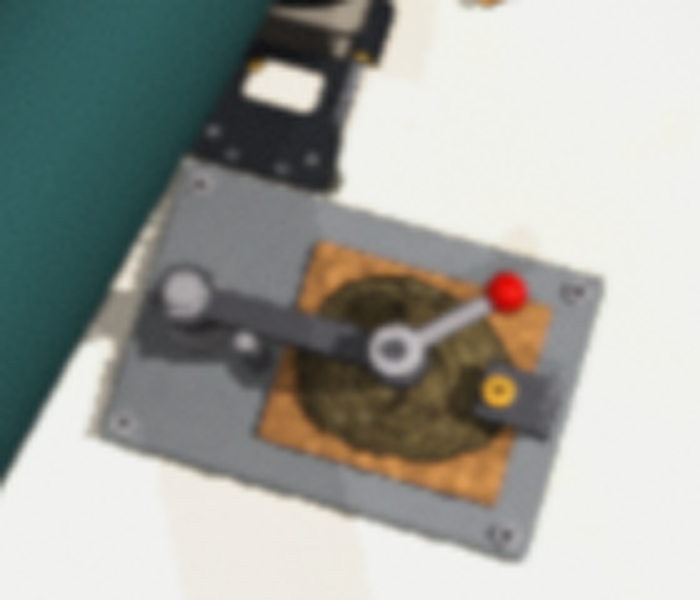

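```bash
python3 - <<'E'
from h import *
g=lambda u,v,z:px('top2.png',225+u/5,180+v/5,z)
piv=g(187,292,.083);hub=g(396,349,.099);ball=g(508,292,.096)
d=lambda a:np.degrees(np.arctan2(a[1],a[0]))
print(piv,hub,ball,d(hub-piv),np.linalg.norm((hub-piv)[:2]),d(ball-hub),np.linalg.norm((ball-hub)[:2]))
HUB=np.array(PIV)+.115*np.array([np.cos(np.radians(-105.9)),np.sin(np.radians(-105.9))]);print(HUB)
rows([pol(HUB,.042,-62,.060,.2),pol(HUB,.042,-62,.060,.084)])
E
```

```text
[0.53286046 0.05112086 0.083     ] [ 0.50195071 -0.05691674  0.099     ] [ 0.53160472 -0.11231034  0.096     ] -105.96591652446665 0.11237231117652295 -61.838396813310645 0.06283161354194806
[ 0.50349469 -0.05460025]
[-1, np.float64(-4.53), np.float64(3.95), np.float64(-0.51), np.float64(-0.1), np.float64(0.1), np.float64(-43.8)]
[-1, np.float64(-4.5), np.float64(3.96), np.float64(11.09), np.float64(-0.1), np.float64(0.1), np.float64(-43.8)]
```

The arm direction is -105.97°, against -105.9° for home. The lever is at -62°, about 0.1 rad, so still open. Next I place the finger beside the lever.

```bash
python3 -m crank '[[[-1,-1,1,0,0,0,-7],[-1,-2,2,0,0,0,-14],[-1,-3,3,0,0,0,-21],[-1,-4,4,0,0,0,-28],[-1,-4.5,4,0,0,0,-35]]]'; python3 - <<'E'
from h import *
HUB=(.503,-.055)
rows([pol(HUB,.042,-62,.055,.2),pol(HUB,.042,-62,.055,.082)])
E
```

```text
t: 6.08
tcp_pos: [0.5739, -0.0661, 0.1935]
tcp_rot: [-0.0, 0.986, 0.169, -0.003]
wrist_force: [-0.3, 0.8, -0.3]
width: 0.0005
[-1, np.float64(-0.25), np.float64(-0.08), np.float64(-0.65), np.float64(-0.1), np.float64(0.3), np.float64(-8.6)]
[-1, np.float64(-0.19), np.float64(-0.06), np.float64(11.15), np.float64(-0.1), np.float64(0.3), np.float64(-8.6)]
```

```bash
python3 -m crank '[[[-1,-0.2,0,3,0,0,-5],[-1,-0.2,0,6,0,0,-8.5],[-1,-0.2,0,9,0,0,-8.5],[-1,-0.2,0,11.1,0,0,-8.5],[-1,-0.2,0,11.1,0,0,-8.5]]]'; python3 - <<'E'
from h import *
HUB=(.503,-.055)
rows([pol(HUB,.042,-62,d,.082) for d in (.045,.035,.025)]+[pol(HUB,.042,t,.021,.082) for t in(-67,-72)])
E
```

```text
t: 6.5
tcp_pos: [0.5701, -0.0644, 0.0787]
tcp_rot: [-0.002, 0.971, 0.239, -0.006]
wrist_force: [-0.5, 0.4, -0.4]
width: 0.0007
[-1, np.float64(-0.99), np.float64(0.22), np.float64(-0.32), np.float64(-0.4), np.float64(0.6), np.float64(-0.3)]
[-1, np.float64(-1.99), np.float64(0.23), np.float64(-0.31), np.float64(-0.4), np.float64(0.6), np.float64(-0.3)]
[-1, np.float64(-2.99), np.float64(0.23), np.float64(-0.3), np.float64(-0.4), np.float64(0.6), np.float64(-0.3)]
[-1, np.float64(-3.76), np.float64(0.4), np.float64(-0.29), np.float64(-0.3), np.float64(0.6), np.float64(4.7)]
[-1, np.float64(-4.15), np.float64(0.54), np.float64(-0.29), np.float64(-0.3), np.float64(0.6), np.float64(9.7)]
```

```bash
python3 -m crank '[[[-1,-0.9,0.1,-0.1,0,0,0],[-1,-1.8,0.2,-0.2,0,0,0],[-1,-2.7,0.2,-0.2,0,0,0],[-1,-3.4,0.35,-0.2,0,0,5],[-1,-3.9,0.5,-0.2,0,0,10]]]'; python3 - <<'E'
from h import *
HUB=(.503,-.055)
rows([pol(HUB,.042,t,.021,.083) for t in(-76,-81,-86,-91,-96)])
E
```

```text
t: 6.92
tcp_pos: [0.5428, -0.0889, 0.0884]
tcp_rot: [-0.0, 0.989, 0.151, 0.001]
wrist_force: [1.5, 0.6, -0.4]
width: 0.0007
[-1, np.float64(-0.94), np.float64(-0.1), np.float64(0.54), np.float64(-0.0), np.float64(-0.2), np.float64(3.4)]
[-1, np.float64(-1.32), np.float64(0.04), np.float64(0.54), np.float64(-0.0), np.float64(-0.2), np.float64(8.4)]
[-1, np.float64(-1.71), np.float64(0.15), np.float64(0.53), np.float64(-0.0), np.float64(-0.2), np.float64(13.4)]
[-1, np.float64(-2.12), np.float64(0.23), np.float64(0.53), np.float64(-0.0), np.float64(-0.1), np.float64(18.4)]
[-1, np.float64(-2.52), np.float64(0.27), np.float64(0.53), np.float64(-0.0), np.float64(-0.1), np.float64(23.4)]
```

```bash
python3 -m crank '[[[-1,-0.8,0,0.3,0,0,3.5],[-1,-1.3,0,0.5,0,0,8.5],[-1,-1.7,0.1,0.5,0,0,13.5],[-1,-2.1,0.2,0.5,0,0,18.5],[-1,-2.5,0.25,0.5,0,0,23.5]]]'; python3 - <<'E'
from h import *
HUB=(.503,-.055)
rows([pol(HUB,.042,t,.021,.083) for t in(-101,-107,-113,-119,-125)])
E
```

```text
t: 7.33
tcp_pos: [0.5211, -0.0987, 0.0837]
tcp_rot: [-0.0, 0.999, -0.053, 0.002]
wrist_force: [2.0, -0.7, -0.1]
width: 0.0004
[-1, np.float64(-0.53), np.float64(0.22), np.float64(0.06), np.float64(-0.1), np.float64(-0.3), np.float64(4.9)]
[-1, np.float64(-1.0), np.float64(0.37), np.float64(0.06), np.float64(-0.1), np.float64(-0.3), np.float64(10.9)]
[-1, np.float64(-1.48), np.float64(0.48), np.float64(0.06), np.float64(-0.1), np.float64(-0.3), np.float64(16.9)]
[-1, np.float64(-1.97), np.float64(0.54), np.float64(0.06), np.float64(-0.1), np.float64(-0.3), np.float64(22.9)]
[-1, np.float64(-2.46), np.float64(0.54), np.float64(0.05), np.float64(-0.1), np.float64(-0.3), np.float64(28.9)]
```

```bash
python3 -m crank '[[[-1,-0.5,0.2,0,0,0,5],[-1,-1,0.35,0,0,0,11],[-1,-1.5,0.45,0,0,0,17],[-1,-2,0.5,0,0,0,23],[-1,-2.5,0.5,0,0,0,29]]]'; python3 - <<'E'
from h import *
HUB=(.503,-.055)
rows([pol(HUB,.042,t,.021,.083) for t in(-130,-136,-142,-148,-153)])
E
```

```text
t: 7.75
tcp_pos: [0.4958, -0.1011, 0.0836]
tcp_rot: [-0.001, 0.953, -0.302, 0.002]
wrist_force: [2.8, -0.3, -0.5]
width: 0.0001
[-1, np.float64(-0.33), np.float64(0.18), np.float64(0.06), np.float64(-0.2), np.float64(-0.2), np.float64(4.8)]
[-1, np.float64(-0.79), np.float64(0.34), np.float64(0.06), np.float64(-0.2), np.float64(-0.2), np.float64(10.8)]
[-1, np.float64(-1.27), np.float64(0.44), np.float64(0.05), np.float64(-0.2), np.float64(-0.2), np.float64(16.8)]
[-1, np.float64(-1.76), np.float64(0.5), np.float64(0.05), np.float64(-0.2), np.float64(-0.2), np.float64(22.8)]
[-1, np.float64(-2.17), np.float64(0.51), np.float64(0.05), np.float64(-0.2), np.float64(-0.2), np.float64(27.8)]
```

```bash
python3 -m crank '[[[-1,-0.3,0.2,0,0,0,5],[-1,-0.8,0.35,0,0,0,11],[-1,-1.3,0.45,0,0,0,17],[-1,-1.8,0.5,0,0,0,23],[-1,-2.2,0.5,0,0,0,28]]]'; python3 - <<'E'
from h import *
HUB=(.503,-.055)
rows([pol(HUB,.042,t,.021,.083) for t in(-158,-162,-166,-170)]+[pol(HUB,.042,-170,.018,.083)])
E
```

```text
t: 8.17
tcp_pos: [0.4751, -0.0925, 0.0835]
tcp_rot: [-0.002, 0.852, -0.524, 0.002]
wrist_force: [3.5, -1.1, 0.1]
width: 0.0004
[-1, np.float64(-0.35), np.float64(0.18), np.float64(0.05), np.float64(-0.3), np.float64(-0.1), np.float64(4.8)]
[-1, np.float64(-0.66), np.float64(0.29), np.float64(0.05), np.float64(-0.3), np.float64(-0.1), np.float64(8.8)]
[-1, np.float64(-0.97), np.float64(0.38), np.float64(0.05), np.float64(-0.3), np.float64(-0.1), np.float64(12.8)]
[-1, np.float64(-1.29), np.float64(0.44), np.float64(0.05), np.float64(-0.3), np.float64(-0.1), np.float64(16.8)]
[-1, np.float64(-1.58), np.float64(0.36), np.float64(0.05), np.float64(-0.3), np.float64(-0.1), np.float64(16.8)]
```

```bash
python3 -m crank '[[[-1,-0.35,0.2,0,0,0,5],[-1,-0.65,0.3,0,0,0,9],[-1,-0.95,0.4,0,0,0,13],[-1,-1.2,0.4,0,0,0,17],[-1,-1.4,0.4,0,0,0,17]]]';python3 -m crank '[[[-1,-0.1,0,0,0,0,0],[-1,-0.2,0,0,0,0,0],[-1,-0.3,0,0,0,0,0],[-1,-0.4,0,0,0,0,0],[-1,-0.5,0,0,0,0,0]]]'
```

```text
t: 8.58
tcp_pos: [0.4646, -0.082, 0.0831]
tcp_rot: [-0.001, 0.766, -0.643, 0.001]
wrist_force: [1.6, -2.8, 1.7]
width: 0.0002
t: 9.0
tcp_pos: [0.4644, -0.0808, 0.0831]
tcp_rot: [0.001, 0.767, -0.642, 0.004]
wrist_force: [1.0, -13.3, 2.2]
width: 0.0002
```

The finger has stopped at the -170° position and the force rises to 13 N, so the lever is at its end stop. I'll hold a moment, back off, lift and check.

```bash
python3 -m crank '[[[-1,-0.1,0,0,0,0,0],[-1,-0.1,0,0,0,0,0],[-1,-0.1,0,0,0,0,0],[-1,0.8,0,0,0,0,0],[-1,2.5,0,0,0,0,0]]]'; python3 -m crank '[[[-1,2,0,-2,0,0,0],[-1,3,0,-6,0,0,0],[-1,4,0,-10,0,0,0],[-1,7,0,-12,0,0,0],[-1,10,0,-12,0,0,0]]]'; python3 -m crank '[[[-1,3,0,0,0,0,0],[-1,6,0,0,0,0,0],[-1,9,0,0,0,0,0],[-1,9,0,0,0,0,0],[-1,9,0,0,0,0,0]]]'; python3 - <<'E'
from h import *
snap('top','top3.png')
a=cv2.imread('pics/top3.png')[180:300,225:365];cv2.imwrite('pics/c3.png',cv2.resize(a,None,fx=5,fy=5,interpolation=cv2.INTER_CUBIC))
E
```

```text
t: 9.42
tcp_pos: [0.4669, -0.0994, 0.0816]
tcp_rot: [-0.001, 0.768, -0.64, -0.001]
wrist_force: [0.2, 0.2, -0.5]
width: 0.0004
t: 9.83
tcp_pos: [0.4877, -0.1992, 0.2058]
tcp_rot: [-0.003, 0.769, -0.639, 0.002]
wrist_force: [0.3, -0.4, -0.2]
width: 0.0001
t: 10.25
tcp_pos: [0.4998, -0.2894, 0.2016]
tcp_rot: [-0.0, 0.766, -0.642, -0.001]
wrist_force: [0.6, 0.3, 0.2]
width: 0.0003
```

View pics/c3.png

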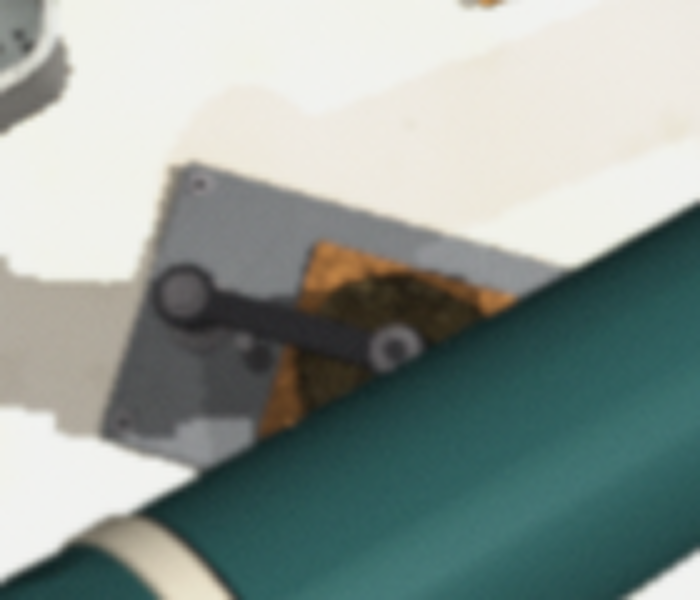

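The robot arm hides the ball in the top view. I'll use the scene camera.

```bash
python3 - <<'E'
from h import *
snap('scene','sc3.png')
a=cv2.imread('pics/sc3.png')[220:370,230:430];cv2.imwrite('pics/sc3c.png',cv2.resize(a,None,fx=4,fy=4,interpolation=cv2.INTER_CUBIC))
H=np.array([.5025,-.056])
for t in(-160,-164,-170.4):
    th=np.radians(t);print(t,(proj('sc3.png',[H[0]+.062*np.cos(th),H[1]+.062*np.sin(th),.096])-[230,220])*4)
print((proj('sc3.png',[*H,.099])-[230,220])*4)
E
```

```text
-160 [[488.42419385 216.67995234]]
-164 [[486.47842027 223.16667027]]
-170.4 [[482.18211514 233.30625576]]
[[373.43614773 190.59808227]]
```

View pics/sc3c.png

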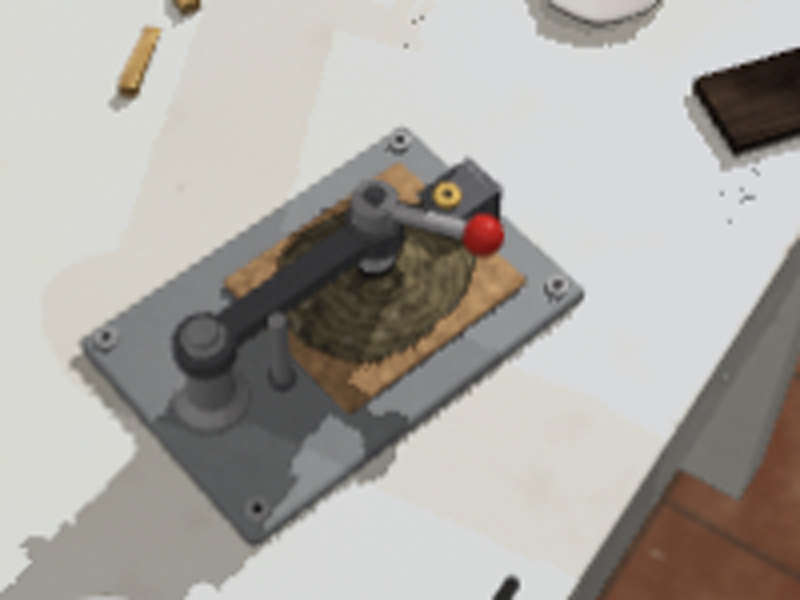

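The ball is at (484,234) in the crop. The end stop predicts (482,233), and 1.85 rad would give a row of about 220. The arm is home, the foot is down and the hand is clear.

```bash
python3 -c "
from station import r
print(r.read_state()['wrist_force']);print(r.job_done())"
```

```text
[-0.42974103  0.21047033  0.47861118]
the job is handed in; nothing more can be done
None
```

The shell is clamped and the job is handed in. No verdict came back, so this rests on my own checks.

- **Hold-down arm:** I pushed it round with the closed fingertips until the finger stopped moving and the force rose to about 12 N. In the top view its direction was -105.97°, against -105.9° for home. The lever was still at about 0.1 rad then, so it stayed open during this step.
- **Lever:** I turned it clockwise until the finger stalled at about 13 N. In the last scene picture the red ball was within about 2 px, in a 4x crop, of where the 2.0 rad end stop should put it.
- **Hand:** It is clear, about 0.2 m up and to one side, with the wrist force near zero. The whole run took about 10 s of the 61 s allowed.

**Not checked directly:**
- I could not measure the foot's force on the shell; I only saw the foot down on it.
- I compared the shell's position only by eye. It looked unmoved, and the fingers stayed above it.
- I did not measure the other objects; I kept the hand away from them.

The final top view was partly hidden by the robot's arm, so the lever check relies on the scene camera. The two cameras' estimates of the pivot position differed by about 1 cm, at most partly because the arm was still settling. I used a point between them.

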